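Level the pet walkway with cedar slabs

ROBOT

A 7-joint arm with a two-finger parallel gripper is mounted at the origin on the work surface. World frame = base frame: x ahead of the robot, y to its left, z up, the work surface at z = 0. Lengths are in m, angles in rad, forces in N, time in s.
With the tool pointing down it reaches from about 0.4 to 0.85 m from the base axis. Payload 10.4 kg.
Tool frame: the origin (TCP) lies midway between the tips of the shut fingers; the grasp point (between the pads) lies 19 mm behind it (manip.pinch_z is the distance from the TCP to the grasp point, in m); y points along the fingers, x is the direction in which the jaws open and shut, and the axes are right-handed (so a half turn about y gives the same grasp; the last joint's range is limited). The gripper opens to 85 mm and grips with 20 to 120 N. Pads are 22 mm wide; open, the fingers measure 114 mm over their backs; the gripper's body (76 mm by 85 mm) begins 54 mm behind the grasp point. The pads swing forward as they close: fully open they stand 13 mm farther back than shut.
Start: joints at [-1.253, 0.332, -0.065, 1.46, 0.022, 1.35, -0.088], TCP at [0.209, 0.589, 0.231] pointing down, gripper open.
Joint ranges: [-2.6, 2.6], [-0.5, 2.12], [-1.47, 1.34], [0.16, 2.42], [-1.27, 4.41], [0.06, 2.06], [-2.6, 2.6]. Speed limits (rad/s): [2.22, 2.22, 2.79, 2.79, 3.14, 3.14, 3.14].

INTERFACE

Orientations are given as a unit quaternion [x, y, z, w].
In Python, from workcell import manip gives the robot as it stands.
- The arm moves only by the shell command python3 -m pendant 'ROWS' [OPENING] [FORCE]. ROWS is a JSON object of lists of equal length, an entry for each row: "offset": the shift along the tool's x, y, z scaled (see below), a list of three; "turn": the turn, a rotation vector about the tool's x, y, z scaled (see below), a list of three. A call has 1 to 12 rows; each row is the pose to reach, as a shift and turn from the pose measured when the call began, along the tool's axes at that moment; what a row does not reach only later rows make up. The controller multiplies each number of a shift by 200 mm and each number of a turn by 45 degrees. A row lasts 1/8 s, in which the tool goes at most 62.5 mm and 10.7 degrees, less where a joint would pass 70% of its speed; a pose out of reach is approached as far as the arm can. A call with a number of a shift or a turn outside -1 to 1 is refused whole. A call with a gripper value outside its range is refused whole. OPENING is the opening in per cent of the stroke, from 0 (shut) to 100 (fully open), set as the call begins (- or left out, the last holds). The fingers move at their own pace and stop on an object; FORCE is the grip in N (left out, the last holds). Time passes only in rows, so rows that repeat a pose let the fingers close. It gives the time, the measured TCP pose, the force and the opening at its end, in the units of the state.
- manip.get_obs(): the state, without advancing time (a new reading comes with each control period).
- manip.camera(name): name is "scene" or "top"; returns (picture, depth): 400x640x3 uint8, red, green, blue; 400x640 float32, m along the optical axis (not along the pixel's ray), 0 where there is no reading.
- manip.camera_model(name): a dict with "intrinsics" (3x3 intrinsics, pixels), "R" (3x3) and "t" (3): a world point X has camera coordinates R X + t. Camera axes: x right, y down, z forward; pixel columns grow to the right and rows downward; lengths in m; the calibration is good to about 2 mm. A picture is of the moment at which its call begins. camera_model takes no time and is no camera call.
- manip.hand_in(): hands the job in, once; it reports no verdict.
The state is a dict: "clock": time; "joint_pos": joint angles; "joint_velocities": joint speeds; "tau": joint torques, N m; "position": TCP position; "ee_rot": TCP orientation; "ft_force": force on the tool from outside, world axes, zero at the start; "torque": the same for the moment, N m; "grip_width": opening from 0.0 (shut) to 1.0 (fully open).
Only numpy, scipy, OpenCV 4.12 (cv2) and the standard library are available. Lean on these libraries where they do the work, as an engineer would, in place of code of your own. Each camera call takes 0.05 s, during which the arm holds its last target. There are 200 camera calls.

TASK

Stack the right cedar slabs flat and centred on the cork pad so that the top of the stack is level with the landing nearest to the pad, ready for the acrylic ladder to be laid across later. Leave any slab you do not need lying on the shelf clear of the pad, and leave the ladder, the bowl with its ball and the spool where they are.

Things in the scene. Friction and masses are not known exactly. Their poses are not given: they have to be found in the camera images.
- pad: Fixed square cork pad, 100 x 100 mm and 8 mm thick, on the white shelf; origin at the centre of its underside (shelf level, z = 0), z up. The row of landings runs off along its +y axis: the first landing's centre is 160 mm from the pad's centre, the others 270 and 380 mm.
- landing_low: Fixed plywood landing block with an 86 x 86 mm top, its top 40 mm above the shelf; origin at the centre of its underside (shelf level). The three landings stand in one row in any order; the one nearest to the pad sets the height.
- landing_mid: Fixed plywood landing block with an 86 x 86 mm top, its top 46 mm above the shelf; origin at the centre of its underside (shelf level). The three landings stand in one row in any order; the one nearest to the pad sets the height.
- landing_high: Fixed plywood landing block with an 86 x 86 mm top, its top 54 mm above the shelf; origin at the centre of its underside (shelf level). The three landings stand in one row in any order; the one nearest to the pad sets the height.
- slab_thin: Loose flat cedar slab, 90 mm (its x) x 50 mm (its y) x 12 mm thick (its z, up), lying flat on the shelf; origin at the centre of its underside. The three slabs differ only in thickness. Rigid, under 100 g.
- slab_mid: Loose flat cedar slab, 90 mm (its x) x 50 mm (its y) x 20 mm thick (its z, up), lying flat on the shelf; origin at the centre of its underside. The three slabs differ only in thickness. Rigid, under 100 g.
- slab_thick: Loose flat cedar slab, 90 mm (its x) x 50 mm (its y) x 26 mm thick (its z, up), lying flat on the shelf; origin at the centre of its underside. The three slabs differ only in thickness. Rigid, under 100 g.
- ladder: Bystander: loose clear acrylic ladder lying flat, 220 mm (its x) x 60 mm x 12 mm; origin at the centre of its underside.
- bowl: Bystander: loose stainless bowl, 120 mm across the rim, 45 mm tall, with a 44 mm blue ball in it; origin at the centre of its underside.
- spool: Bystander: loose cedar spool standing upright, 48 mm across, 55 mm tall; origin at the centre of its underside.

How it is judged:
By the outcome, as a careful person would: the job done as asked, in the order asked, and still so for the second after the job is handed in, with the robot touching nothing.
It also fails if it takes over 54 s, if anything falls off the work surface, if the arm or the gripper's body presses on something with over 40 N, if the wrist force passes 120 N, or if a joint passes its speed limit or range.

## Working session

There is one attempt and no reset: what is moved stays moved. The work goes in short steps, Python scripts to look and compute and a shell command to move; the robot and the scene stay as the last step left them, time stands still between calls to the robot, and variables do not carry over. Pictures are saved under pics/ and viewed, about 8 in all and at most 12, crops included, and the job is handed in when it is done.

```bash
mkdir -p pics; cat > h.py <<'E'
import numpy as np, cv2
from workcell import manip
def snap(name,tag):
    p,d=manip.camera(name); cv2.imwrite(f'pics/{tag}.png',p[:,:,::-1]); np.save(f'pics/{tag}.npy',d); return p,d
def world(name,d):
    m=manip.camera_model(name);K=np.array(m['intrinsics']);R=np.array(m['R']);t=np.array(m['t'])
    v,u=np.mgrid[:d.shape[0],:d.shape[1]]
    P=np.stack([(u-K[0,2])/K[0,0]*d,(v-K[1,2])/K[1,1]*d,d],-1)
    return (P-t)@R
E
python3 - <<'E'
from h import *
for n in('top','scene'):
    snap(n,n+'0')
    m=manip.camera_model(n);R=np.array(m['R']);print(n,m['intrinsics'],R.round(3),-R.T@np.array(m['t']))
print(manip.get_obs())
E
```

```text
top [[417.0832551    0.         309.8359672 ]
 [  0.         417.0832551  199.44580129]
 [  0.           0.           1.        ]] [[ 0.005 -1.    -0.021]
 [-0.997 -0.003 -0.075]
 [ 0.075  0.021 -0.997]] [0.51721021 0.0528135  1.17933545]
scene [[367.58028018   0.         320.9706431 ]
 [  0.         367.58028018 198.94961532]
 [  0.           0.           1.        ]] [[-0.662  0.749  0.012]
 [ 0.491  0.446 -0.748]
 [-0.566 -0.49  -0.663]] [1.10685433 0.48629707 0.63041632]
{'clock': 0.1, 'joint_pos': array([-1.25258218,  0.33281717, -0.06465178,  1.46086922,  0.02158225,
        1.34990656, -0.08849795]), 'joint_velocities': array([-0.00075328, -0.00076566,  0.00067816, -0.00091187, -0.00083226,
        0.00022237,  0.00047206]), 'tau': array([ 1.03554201e-03, -6.26750135e+01,  4.89159452e-02, -3.92428458e+01,
        1.63305074e-02,  6.81694335e-03,  1.03300536e-05]), 'position': array([0.20881926, 0.58871888, 0.23058439]), 'ee_rot': array([ 0.57783816,  0.40759306, -0.40832289, -0.57727235]), 'ft_force': array([-0.12285308,  0.39220673,  0.15672277]), 'torque': array([-0.01263202,  0.03763175, -0.01807854]), 'grip_width': 0.9978626115102583}
```

View pics/top0.png

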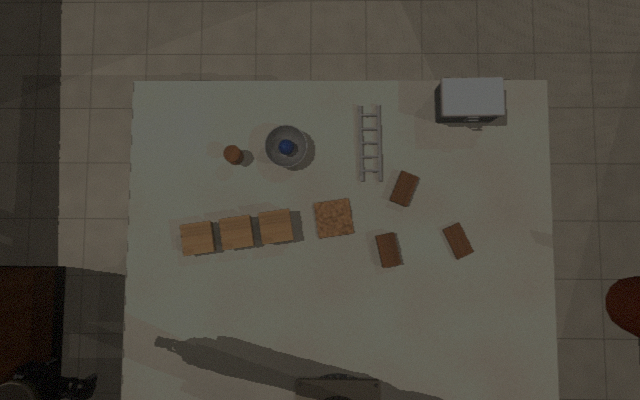

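View pics/scene0.png

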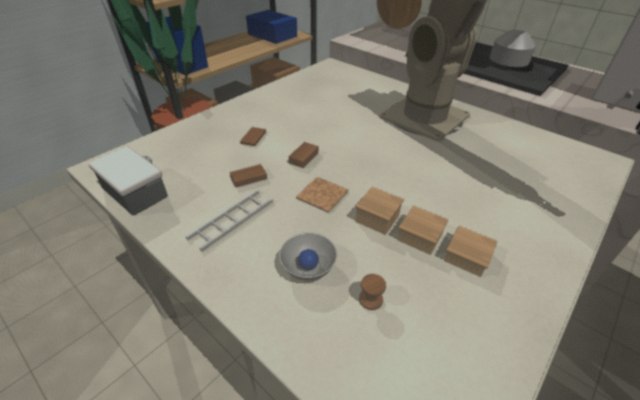

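The top view shows the pad at (334,218), landings at (275,226), (237,232) and (197,238), and slabs at (405,188), (389,250) and (457,240). The scene view shows the same layout, with the far slab looking thinnest. Next I measure heights and rectangles from depth.

```bash
cat > meas.py <<'E'
from h import *
def meas(p,d,spots,verbose=True):
    W=world('top',d); hsv=cv2.cvtColor(p,cv2.COLOR_RGB2HSV)
    m=manip.camera_model('top');K=np.array(m['intrinsics']);R=np.array(m['R']);t=np.array(m['t'])
    sat=(hsv[:,:,1]>85).astype(np.uint8)
    n,lab=cv2.connectedComponents(sat,connectivity=4)
    C=-R.T@t; out={}
    for k,(u,v) in spots.items():
        l=lab[v,u]; M=(lab==l)
        core=cv2.erode(M.astype(np.uint8),np.ones((5,5)))>0
        ring=(cv2.dilate(M.astype(np.uint8),np.ones((17,17)))>0)&~(cv2.dilate(sat,np.ones((7,7)))>0)&(d>0)
        ring&=abs(W[...,2]-np.median(W[ring][:,2]))<.006
        core&=d>0
        h=np.mean(W[core][:,2]);h0=np.mean(W[ring][:,2])
        # project the mask on plane z=h
        v_,u_=np.nonzero(M)
        ray=np.stack([(u_-K[0,2])/K[0,0],(v_-K[1,2])/K[1,1],np.ones(len(u_))],-1)@R
        X=C+ray*((h-C[2])/ray[:,2])[:,None]
        (c,s,a)=cv2.minAreaRect(X[:,:2].astype(np.float32)*1000)
        print(k,'n',M.sum(),'top-shelf mm',round((h-h0)*1e3,1),'abs',round(h*1e3,1),'rect',np.round(c,1),np.round(s,1),round(a,1),'mean',(X[:,:2].mean(0)*1e3).round(1))
E
python3 - <<'E'
from meas import *
p=cv2.imread('pics/top0.png')[:,:,::-1].copy();d=np.load('pics/top0.npy')
meas(p,d,dict(pad=(334,218),L1=(275,226),L2=(237,232),L3=(197,238),A=(405,188),B=(389,250),C=(457,240)))
cv2.imwrite('pics/c0.png',cv2.resize(p[150:280,170:490,::-1],None,fx=2.5,fy=2.5,interpolation=cv2.INTER_CUBIC))
E
```

```text
pad n 1258 top-shelf mm 8.0 abs 9.1 rect [554.1  11.3] [ 99.3 100.4] 8.4 mean [553.7  11.4]
L1 n 1011 top-shelf mm 53.8 abs 54.9 rect [529.1 169.2] [85.6 87.2] 8.8 mean [529.1 169.1]
L2 n 1025 top-shelf mm 45.9 abs 47.0 rect [513.  276.5] [85.7 89.8] 8.0 mean [512.8 276.6]
L3 n 1011 top-shelf mm 40.1 abs 41.0 rect [496.2 383.2] [85.6 90.3] 8.8 mean [496.2 384. ]
A n 583 top-shelf mm 19.9 abs 21.0 rect [ 636.6 -184.3] [50.8 89.3] 67.3 mean [ 636.6 -183.9]
B n 612 top-shelf mm 25.9 abs 27.0 rect [ 466.8 -137.5] [89.4 50.9] 12.6 mean [ 466.4 -137.5]
C n 595 top-shelf mm 12.0 abs 13.2 rect [ 492.4 -332. ] [90.  49.8] 25.5 mean [ 492.5 -332.3]
```

View pics/c0.png

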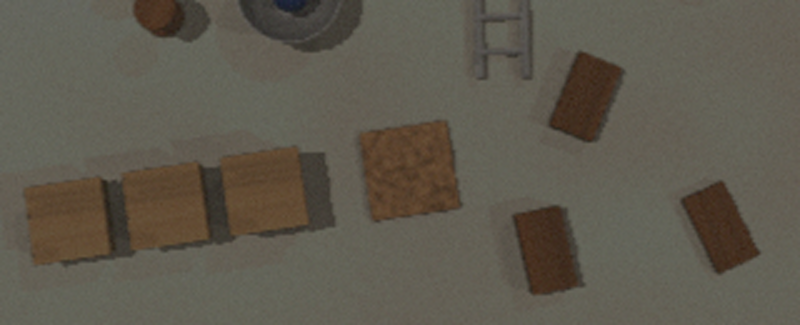

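```bash
cat > rel.py <<'E'
import sys,json,numpy as np
from scipy.spatial.transform import Rotation as Ro
from workcell import manip
# rel.py x y z jawyaw_deg : offset/turn units to a tool-down pose
def rel(x,y,z,yaw,o=None):
    o=o or manip.get_obs(); R=Ro.from_quat(o['ee_rot'])
    best=None
    for yw in(yaw,yaw+180):
        a=np.radians(yw);X=np.array([np.cos(a),np.sin(a),0]);Z=np.array([0,0,-1.]);Y=np.cross(Z,X)
        r=(R.inv()*Ro.from_matrix(np.stack([X,Y,Z],1))).as_rotvec(degrees=True)/45
        if best is None or np.linalg.norm(r)<np.linalg.norm(best): best=r
    return (R.inv().apply(np.array([x,y,z])-o['position'])/.2).round(4),best.round(4)
if __name__=='__main__':
    o=manip.get_obs(); M=Ro.from_quat(o['ee_rot']).as_matrix()
    print('t',round(o['clock'],2),'pos',o['position'].round(4),'X',M[:,0].round(3),'Z',M[:,2].round(3),'q',o['joint_pos'].round(2),'grip',round(o['grip_width'],3),'F',o['ft_force'].round(1))
    a=list(map(float,sys.argv[1:]))
    for i in range(0,len(a),4): print(a[i:i+4],*rel(*a[i:i+4]))
E
python3 rel.py .4668 -.1375 .15 102.6  .35 .42 .2 102.6
```

```text
t 0.1 pos [0.2088 0.5887 0.2306] X [ 0.334  0.942 -0.001] Z [-0.942  0.334 -0.   ] q [-1.25  0.33 -0.06  1.46  0.02  1.35 -0.09] grip 0.998 F [-0.1  0.4  0.2]
[0.4668, -0.1375, 0.15, 102.6] [-2.9905  0.407  -2.4295] [-1.9431 -0.5582 -0.5607]
[0.35, 0.42, 0.2, 102.6] [-0.5589  0.1537 -0.9473] [-1.9431 -0.5582 -0.5607]
```

The tool's y axis is the finger (approach) direction, so I fix the helper for that.

```bash
sed -i 's/Z=np.array(\[0,0,-1.\]);Y=np.cross(Z,X)/Y=np.array([0,0,-1.]);Z=np.cross(X,Y)/; s/M\[:,2\]/M[:,1]/; s/'"'Z'"'/"Y"/' rel.py
python3 rel.py .4668 -.1375 .15 102.6  .38 .42 .2 102.6  .45 .23 .18 102.6
```

```text
t 0.1 pos [0.2088 0.5887 0.2306] X [ 0.334  0.942 -0.001] Y [-0.    -0.001 -1.   ] q [-1.25  0.33 -0.06  1.46  0.02  1.35 -0.09] grip 0.998 F [-0.1  0.4  0.2]
[0.4668, -0.1375, 0.15, 102.6] [-2.9905  0.407  -2.4295] [-4.00e-04 -7.14e-01 -1.60e-03]
[0.38, 0.42, 0.2, 102.6] [-0.5088  0.1536 -1.0887] [-4.00e-04 -7.14e-01 -1.60e-03]
[0.45, 0.23, 0.18, 102.6] [-1.287   0.2547 -1.7361] [-4.00e-04 -7.14e-01 -1.60e-03]
```

```bash
python3 -m pendant '{"offset":[[-0.5,0.1,-1],[-0.5,0.1,-1],[-0.5,0.1,-1],[-0.5,0.1,-1],[-0.5,0.1,-1]],"turn":[[0,-0.714,0],[0,-0.714,0],[0,-0.714,0],[0,-0.714,0],[0,-0.714,0]]}' 80
python3 rel.py .4668 -.1375 .15 102.6 .45 .23 .18 102.6
```

```text
clock: 0.72
position: [0.367, 0.4241, 0.2103]
ee_rot: [-0.445, -0.55, 0.551, 0.443]
ft_force: [-0.1, 1.1, -0.5]
grip_width: 0.8
t 0.72 pos [0.367  0.4241 0.2103] X [-0.212  0.977 -0.003] Y [ 0.    -0.003 -1.   ] q [-0.93  0.21 -0.01  1.66  0.    1.28  0.84] grip 0.8 F [-0.1  1.1 -0.5]
[0.4668, -0.1375, 0.15, 102.6] [-2.8489  0.3097  0.1068] [-0.0007 -0.0083 -0.0037]
[0.45, 0.23, 0.18, 102.6] [-1.0358  0.1542 -0.2002] [-0.0007 -0.0083 -0.0037]
```

```bash
python3 -m pendant '{"offset":[[-1,0.1,-0.2],[-1,0.1,-0.2],[-1,0.1,-0.2],[-1,0.1,-0.2],[-1,0.1,-0.2]],"turn":[[0,0,0],[0,0,0],[0,0,0],[0,0,0],[0,0,0]]}'
python3 -m pendant '{"offset":[[-1,0.1,0],[-1,0.1,0],[-1,0.1,0],[-1,0.1,0],[-1,0.1,0]],"turn":[[0,0,0],[0,0,0],[0,0,0],[0,0,0],[0,0,0]]}'
python3 rel.py .4668 -.1375 .06 102.6 .4668 -.1375 .001 102.6
```

```text
clock: 1.35
position: [0.4486, 0.2362, 0.1907]
ee_rot: [-0.445, -0.549, 0.551, 0.444]
ft_force: [-0.3, 0.2, -0.1]
grip_width: 0.802
clock: 1.98
position: [0.4905, 0.042, 0.1712]
ee_rot: [-0.445, -0.549, 0.551, 0.444]
ft_force: [-0.4, 1.8, -0.6]
grip_width: 0.803
t 1.98 pos [0.4905 0.042  0.1712] X [-0.21   0.978 -0.003] Y [-0.001 -0.003 -1.   ] q [-0.47  0.08  0.31  1.9  -0.02  1.17  1.63] grip 0.803 F [-0.4  1.8 -0.6]
[0.4668, -0.1375, 0.06, 102.6] [-0.8509  0.5588  0.3038] [-0.0014 -0.0106 -0.0035]
[0.4668, -0.1375, 0.001, 102.6] [-0.8501  0.8538  0.3035] [-0.0014 -0.0106 -0.0035]
```

```bash
python3 -m pendant '{"offset":[[-0.3,0,0.1],[-0.6,0.2,0.2],[-0.851,0.4,0.304],[-0.851,0.559,0.304],[-0.851,0.559,0.304],[-0.851,0.559,0.304]],"turn":[[0,-0.011,0],[0,-0.011,0],[0,-0.011,0],[0,-0.011,0],[0,-0.011,0],[0,-0.011,0]]}'
python3 rel.py .4668 -.1375 .001 102.6
python3 - <<'E'
from h import *
p,d=snap('scene','s1')
cv2.imwrite('pics/s1c.png',cv2.resize(p[80:240,180:420,::-1],None,fx=3,fy=3))
E
```

```text
clock: 2.72
position: [0.4683, -0.1352, 0.0612]
ee_rot: [-0.442, -0.552, 0.553, 0.44]
ft_force: [0.1, -0.6, 0.1]
grip_width: 0.801
t 2.73 pos [ 0.4683 -0.1352  0.0612] X [-0.222  0.975 -0.002] Y [ 0.001 -0.002 -1.   ] q [-0.24  0.21  0.46  2.03 -0.12  0.92  2.08] grip 0.801 F [ 0.1 -0.6  0.1]
[0.4668, -0.1375, 0.001, 102.6] [-0.009   0.3008  0.0098] [ 0.0002  0.0046 -0.0032]
```

View pics/s1c.png

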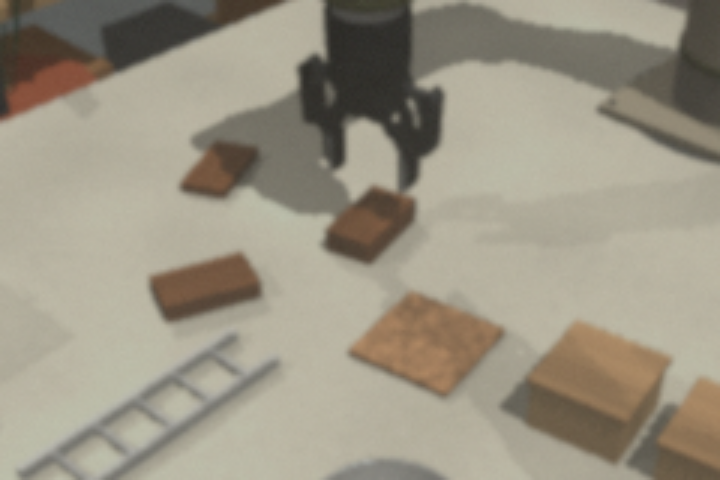

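The crop shows the jaws above the thick slab, straddling its width, with tips at (335,165) and (408,185). I descend and grip.

```bash
python3 -m pendant '{"offset":[[-0.009,0.1,0.01],[-0.009,0.2,0.01],[-0.009,0.27,0.01],[-0.009,0.3,0.01],[-0.009,0.3,0.01],[-0.009,0.3,0.01]],"turn":[[0,0,0],[0,0,0],[0,0,0],[0,0,0],[0,0,0],[0,0,0]]}'
python3 -m pendant '{"offset":[[0,0,0],[0,0,0],[0,0,0],[0,0,0],[0,0,0],[0,0,0]],"turn":[[0,0,0],[0,0,0],[0,0,0],[0,0,0],[0,0,0],[0,0,0]]}' 30 40
python3 rel.py .4668 -.1375 .08 98.9
```

```text
clock: 3.52
position: [0.4676, -0.1378, 0.0022]
ee_rot: [-0.442, -0.553, 0.553, 0.44]
ft_force: [-0.4, 0.1, -0.0]
grip_width: 0.801
clock: 4.28
position: [0.4681, -0.1379, 0.0028]
ee_rot: [0.443, 0.553, -0.552, -0.44]
ft_force: [-2.0, 1.5, 6.0]
grip_width: 0.579
t 4.28 pos [ 0.4681 -0.1379  0.0028] X [-0.221  0.975 -0.003] Y [ 0.004 -0.002 -1.   ] q [-0.2   0.32  0.44  2.06 -0.19  0.8   2.15] grip 0.579 F [-2.   1.5  6. ]
[0.4668, -0.1375, 0.08, 98.9] [ 0.0022 -0.3859  0.0049] [ 0.0042  0.0866 -0.0039]
```

Gripped at 49 mm opening. I lift and carry it over the pad.

```bash
python3 -m pendant '{"offset":[[0,-0.1,0],[0,-0.25,0],[0,-0.39,0],[0,-0.39,0]],"turn":[[0,0,0],[0,0,0],[0,0.04,0],[0,0.087,0]]}'
python3 rel.py .5553 .0115 .07 98.9
```

```text
clock: 4.78
position: [0.4692, -0.1379, 0.0827]
ee_rot: [0.463, 0.538, -0.536, -0.458]
ft_force: [0.4, -0.3, -0.5]
grip_width: 0.578
t 4.78 pos [ 0.4692 -0.1379  0.0827] X [-0.153  0.988 -0.003] Y [ 0.008 -0.002 -1.   ] q [-0.25  0.18  0.49  2.01 -0.1   0.96  2.01] grip 0.578 F [ 0.4 -0.3 -0.5]
[0.5553, 0.0115, 0.07, 98.9] [ 0.6729  0.0653 -0.5391] [ 0.0094 -0.0024 -0.0044]
```

```bash
python3 -m pendant '{"offset":[[0.2,0,-0.16],[0.4,0,-0.32],[0.6,0,-0.48],[0.673,0.065,-0.539],[0.673,0.065,-0.539],[0.673,0.065,-0.539]],"turn":[[0.009,0,-0.004],[0.009,0,-0.004],[0.009,0,-0.004],[0.009,0,-0.004],[0.009,0,-0.004],[0.009,0,-0.004]]}'
python3 rel.py .5553 .0115 .03 98.9 .5553 .0115 .0105 98.9
```

```text
clock: 5.52
position: [0.5545, 0.0097, 0.0696]
ee_rot: [-0.461, -0.536, 0.537, 0.461]
ft_force: [-0.4, -0.6, -0.1]
grip_width: 0.574
t 5.53 pos [0.5545 0.0097 0.0696] X [-0.151  0.989 -0.001] Y [-0.001 -0.001 -1.   ] q [-0.42  0.34  0.38  1.85 -0.15  0.98  1.74] grip 0.574 F [-0.4 -0.6 -0.1]
[0.5553, 0.0115, 0.03, 98.9] [ 0.0087  0.1978 -0.0056] [-0.0013 -0.0052 -0.0013]
[0.5553, 0.0115, 0.0105, 98.9] [ 0.0088  0.2953 -0.0057] [-0.0013 -0.0052 -0.0013]
```

```bash
python3 -m pendant '{"offset":[[0.009,0.1,-0.006],[0.009,0.18,-0.006],[0.009,0.24,-0.006],[0.009,0.27,-0.006],[0.009,0.27,-0.006],[0.009,0.27,-0.006]],"turn":[[0,-0.005,0],[0,-0.005,0],[0,-0.005,0],[0,-0.005,0],[0,-0.005,0],[0,-0.005,0]]}'
python3 rel.py .5553 .0115 .0105 98.9
```

```text
clock: 6.28
position: [0.5557, 0.0116, 0.016]
ee_rot: [-0.46, -0.537, 0.538, 0.46]
ft_force: [0.4, 0.5, -0.6]
grip_width: 0.574
t 6.28 pos [0.5557 0.0116 0.016 ] X [-0.155  0.988 -0.001] Y [-0.    -0.001 -1.   ] q [-0.41  0.42  0.36  1.87 -0.19  0.88  1.77] grip 0.574 F [ 0.4  0.5 -0.6]
[0.5553, 0.0115, 0.0105, 98.9] [0.0001 0.0275 0.002 ] [-0.0005 -0.0002 -0.0014]
```

```bash
python3 -m pendant '{"offset":[[0,0.01,0.002],[0,0.02,0.002],[0,0.028,0.002],[0,0.028,0.002],[0,0.028,0.002]],"turn":[[0,0,0],[0,0,0],[0,0,0],[0,0,0],[0,0,0]]}'
python3 rel.py
```

```text
clock: 6.9
position: [0.5553, 0.0116, 0.0109]
ee_rot: [-0.46, -0.537, 0.538, 0.46]
ft_force: [-3.7, -0.4, 6.3]
grip_width: 0.58
t 6.9 pos [0.5553 0.0116 0.0109] X [-0.155  0.988 -0.001] Y [-0.    -0.001 -1.   ] q [-0.4   0.43  0.36  1.88 -0.19  0.87  1.77] grip 0.58 F [-3.7 -0.4  6.3]
```

6 N of contact with the pad, so I release, rise, and head towards slab A.

```bash
python3 -m pendant '{"offset":[[0,0,0],[0,0,0],[0,0,0],[0,0,0],[0,-0.15,0],[0,-0.35,0],[0,-0.55,0],[0,-0.55,0]],"turn":[[0,0,0],[0,0,0],[0,0,0],[0,0,0],[0,0,0],[0,0,0],[0,0,0],[0,0,0]]}' 80
python3 rel.py .6366 -.1843 .1 67.3
```

```text
clock: 7.9
position: [0.5573, 0.0117, 0.124]
ee_rot: [0.461, 0.539, -0.536, -0.458]
ft_force: [0.3, 0.5, 0.2]
grip_width: 0.801
t 7.9 pos [0.5573 0.0117 0.124 ] X [-0.154  0.988 -0.   ] Y [ 0.005  0.    -1.   ] q [-0.44  0.27  0.4   1.8  -0.12  1.09  1.72] grip 0.801 F [0.3 0.5 0.2]
[0.6366, -0.1843, 0.1, 67.3] [-1.0296  0.1217 -0.2398] [0.0067 0.7018 0.0013]
```

```bash
python3 -m pendant '{"offset":[[-0.25,0,-0.06],[-0.5,0,-0.12],[-0.75,0,-0.18],[-1,0.05,-0.24],[-1,0.05,-0.24],[-1,0.05,-0.24]],"turn":[[0,0.15,0],[0,0.35,0],[0,0.55,0],[0,0.7,0],[0,0.7,0],[0,0.7,0]]}' 72
python3 rel.py .6366 -.1843 .05 67.3
python3 - <<'E'
from h import *
m=manip.camera_model('top');K=np.array(m['intrinsics']);R=np.array(m['R']);C=-R.T@np.array(m['t'])
for u,v in((382,181),(360,181)):
    r=R.T@np.linalg.solve(K,[u,v,1]);print(C+r*((.012-C[2])/r[2]))
E
```

```text
clock: 8.65
position: [0.6352, -0.1778, 0.1132]
ee_rot: [0.589, 0.394, -0.391, -0.588]
ft_force: [-0.4, 0.3, -0.2]
grip_width: 0.72
t 8.65 pos [ 0.6352 -0.1778  0.1132] X [0.384 0.923 0.002] Y [ 0.004  0.001 -1.   ] q [-0.19  0.53  0.54  1.53 -0.29  1.16  1.58] grip 0.72 F [-0.4  0.3 -0.2]
[0.6366, -0.1843, 0.05, 67.3] [-0.0278  0.3158 -0.018 ] [0.0037 0.0028 0.0029]
[ 0.65746017 -0.12496704  0.012     ]
[ 0.65731092 -0.06336318  0.012     ]
```

```bash
python3 -m pendant '{"offset":[[-0.028,0.1,-0.018],[-0.028,0.2,-0.018],[-0.028,0.316,-0.018],[-0.028,0.316,-0.018],[-0.028,0.316,-0.018]],"turn":[[0.004,0.003,0.003],[0.004,0.003,0.003],[0.004,0.003,0.003],[0.004,0.003,0.003],[0.004,0.003,0.003]]}'
python3 rel.py .6366 -.1843 .001 67.3
python3 - <<'E'
from h import *
p,d=snap('scene','s2')
cv2.imwrite('pics/s2c.png',cv2.resize(p[80:240,180:420,::-1],None,fx=3,fy=3))
E
```

```text
clock: 9.28
position: [0.6367, -0.1842, 0.0502]
ee_rot: [0.589, 0.392, -0.392, -0.589]
ft_force: [0.4, 0.3, -0.1]
grip_width: 0.719
t 9.28 pos [ 0.6367 -0.1842  0.0502] X [ 0.386  0.923 -0.   ] Y [-0. -0. -1.] q [-0.16  0.61  0.52  1.56 -0.33  1.06  1.61] grip 0.719 F [ 0.4  0.3 -0.1]
[0.6366, -0.1843, 0.001, 67.3] [-0.0009  0.2461  0.0003] [-0.      0.0003 -0.0001]
```

View pics/s2c.png

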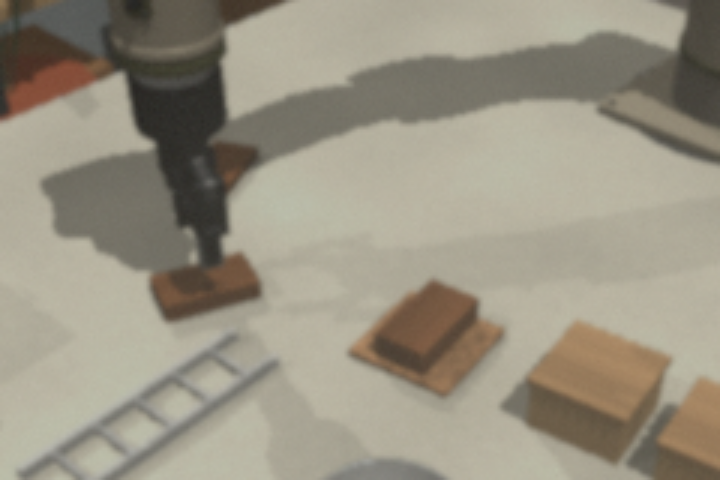

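The thick slab sits aligned and centred on the pad at (425,325) in the crop. The jaws are over slab A at (205,270), clear of the ladder. I descend and grip.

```bash
python3 -m pendant '{"offset":[[0,0.1,0],[0,0.2,0],[0,0.246,0],[0,0.246,0],[0,0.246,0]],"turn":[[0,0,0],[0,0,0],[0,0,0],[0,0,0],[0,0,0]]}'
python3 -m pendant '{"offset":[[0,0,0],[0,0,0],[0,0,0],[0,0,0],[0,0,0],[0,0,0]],"turn":[[0,0,0],[0,0,0],[0,0,0],[0,0,0],[0,0,0],[0,0,0]]}' 30 40
python3 rel.py
```

```text
clock: 9.95
position: [0.6374, -0.1846, 0.0019]
ee_rot: [0.589, 0.392, -0.391, -0.588]
ft_force: [0.6, -1.0, 0.6]
grip_width: 0.722
clock: 10.7
position: [0.6379, -0.1848, 0.0027]
ee_rot: [0.589, 0.392, -0.391, -0.588]
ft_force: [-0.9, 0.2, 6.0]
grip_width: 0.575
t 10.7 pos [ 0.6379 -0.1848  0.0027] X [0.386 0.923 0.   ] Y [ 0.003 -0.001 -1.   ] q [-0.14  0.67  0.49  1.58 -0.36  0.98  1.63] grip 0.575 F [-0.9  0.2  6. ]
```

```bash
python3 -m pendant '{"offset":[[0,-0.1,0],[0,-0.3,0],[0,-0.5,0],[0,-0.5,0],[0,-0.5,0]],"turn":[[0,0,0],[0,0,0],[0,0,0],[0,0,0],[0,0,0]]}'
python3 rel.py .5555 .0115 .1 98.9
python3 - <<'E'
from h import *
p,d=snap('top','t1')
W=world('top',d); M=(W[...,2]>.031)&(W[...,2]<.040)
M[:,:310]=0;M[:,365:]=0
n,l,s,c=cv2.connectedComponentsWithStats(M.astype(np.uint8));i=1+s[1:,4].argmax();M=l==i
print(s[i],W[M].mean(0),W[M][:,2].std(),cv2.minAreaRect(W[M][:,:2].astype(np.float32)))
# colour-independent pad box
cv2.imwrite('pics/t1c.png',cv2.resize(p[170:270,290:450,::-1],None,fx=5,fy=5,interpolation=cv2.INTER_CUBIC))
E
```

```text
clock: 11.32
position: [0.6374, -0.1845, 0.1028]
ee_rot: [0.589, 0.393, -0.391, -0.588]
ft_force: [-0.9, 0.1, 0.1]
grip_width: 0.576
t 11.32 pos [ 0.6374 -0.1845  0.1028] X [0.386 0.923 0.001] Y [ 0.003 -0.    -1.   ] q [-0.18  0.55  0.54  1.52 -0.3   1.15  1.6 ] grip 0.576 F [-0.9  0.1  0.1]
[0.5555, 0.0115, 0.1, 98.9] [0.7458 0.0126 0.756 ] [ 3.400e-03 -7.021e-01 -1.000e-04]
[323 201  22  34 574] [0.5532907  0.0118406  0.03502803] 0.0018745684477919776 ((0.5537027716636658, 0.011916577816009521), (0.08964988589286804, 0.049801621586084366), 8.788141250610352)
```

View pics/t1c.png

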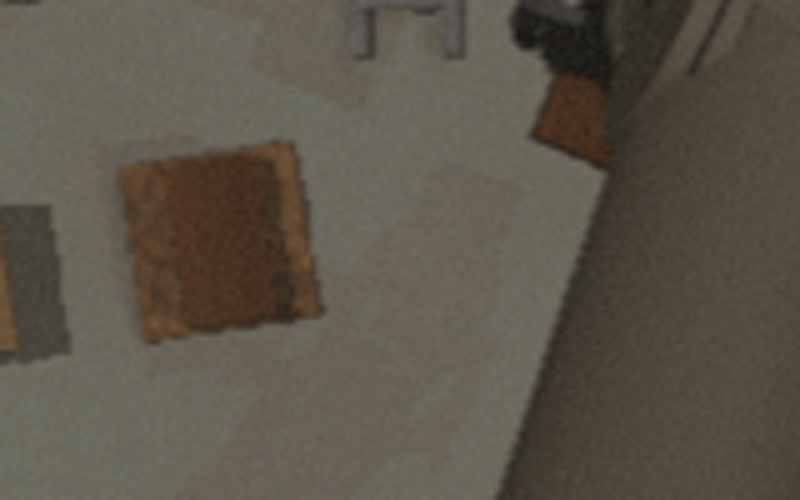

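Slab B measures (0.5537, 0.0119) at yaw 8.8°, against a pad centre of (0.5541, 0.0113), so it is centred within 1 mm. The crop agrees, with slab and pad both around (225,240). I carry A over.

```bash
python3 -m pendant '{"offset":[[0.2,0,0.2],[0.4,0,0.4],[0.6,0,0.6],[0.746,0,0.756],[0.746,0.012,0.756],[0.746,0.012,0.756],[0.746,0.012,0.756]],"turn":[[0.003,-0.15,0],[0.003,-0.35,0],[0.003,-0.55,0],[0.003,-0.702,0],[0.003,-0.702,0],[0.003,-0.702,0],[0.003,-0.702,0]]}'
python3 rel.py .5555 .0115 .0435 98.9
```

```text
clock: 12.25
position: [0.5552, 0.0102, 0.0991]
ee_rot: [-0.46, -0.536, 0.537, 0.461]
ft_force: [1.1, -0.8, -0.7]
grip_width: 0.575
t 12.25 pos [0.5552 0.0102 0.0991] X [-0.152  0.988 -0.001] Y [-0.001 -0.001 -1.   ] q [-0.45  0.31  0.41  1.82 -0.14  1.04  1.73] grip 0.575 F [ 1.1 -0.8 -0.7]
[0.5555, 0.0115, 0.0435, 98.9] [ 0.0066  0.2781 -0.0027] [-0.002  -0.0035 -0.0007]
```

```bash
python3 -m pendant '{"offset":[[0.007,0.1,-0.003],[0.007,0.2,-0.003],[0.007,0.26,-0.003],[0.007,0.278,-0.003],[0.007,0.278,-0.003],[0.007,0.278,-0.003]],"turn":[[-0.002,-0.003,0],[-0.002,-0.003,0],[-0.002,-0.003,0],[-0.002,-0.003,0],[-0.002,-0.003,0],[-0.002,-0.003,0]]}'
python3 rel.py .5555 .0115 .0365 98.9
```

```text
clock: 13.0
position: [0.5561, 0.0116, 0.0442]
ee_rot: [0.46, 0.537, -0.537, -0.459]
ft_force: [0.1, -0.4, -0.5]
grip_width: 0.577
t 13.0 pos [0.5561 0.0116 0.0442] X [-0.154  0.988 -0.   ] Y [ 0.001 -0.    -1.   ] q [-0.43  0.38  0.39  1.86 -0.18  0.93  1.76] grip 0.577 F [ 0.1 -0.4 -0.5]
[0.5555, 0.0115, 0.0365, 98.9] [0.0002 0.0386 0.003 ] [ 0.0015 -0.0007 -0.0006]
```

```bash
python3 -m pendant '{"offset":[[0,0.015,0.003],[0,0.028,0.003],[0,0.037,0.003],[0,0.038,0.003],[0,0.038,0.003]],"turn":[[0,0,0],[0,0,0],[0,0,0],[0,0,0],[0,0,0]]}'
python3 rel.py
```

```text
clock: 13.62
position: [0.5554, 0.0115, 0.0366]
ee_rot: [0.46, 0.537, -0.537, -0.46]
ft_force: [-2.3, 0.5, 1.9]
grip_width: 0.573
t 13.62 pos [0.5554 0.0115 0.0366] X [-0.154  0.988 -0.   ] Y [ 0.001 -0.    -1.   ] q [-0.43  0.39  0.39  1.87 -0.18  0.92  1.77] grip 0.573 F [-2.3  0.5  1.9]
```

Contact. I release, rise and back off (toward the robot and +y, at height).

```bash
python3 -m pendant '{"offset":[[0,0,0],[0,0,0],[0,0,0],[0,0,0],[0,-0.15,0],[0,-0.35,0],[0,-0.6,0],[0,-0.8,0],[0,-0.8,0]],"turn":[[0,0,0],[0,0,0],[0,0,0],[0,0,0],[0,0,0],[0,0,0],[0,0,0],[0,0,0],[0,0,0]]}' 80
python3 -m pendant '{"offset":[[0.3,0,0],[0.6,0,0],[0.9,0,0],[1,0,0],[1,0,0],[1,0,0]],"turn":[[0,0,0],[0,0,0],[0,0,0],[0,0,0],[0,0,0],[0,0,0]]}'
python3 - <<'E'
from meas import *
p,d=snap('top','t2')
W=world('top',d)
for lo,hi,n in((.049,.061,'stack'),):
    M=(W[...,2]>lo)&(W[...,2]<hi);M[:,:312]=0;M[:,365:]=0
    k,l,s,c=cv2.connectedComponentsWithStats(M.astype(np.uint8));i=1+s[1:,4].argmax();M=l==i
    P=W[M];A=np.c_[P[:,:2]-P[:,:2].mean(0),np.ones(len(P))];f=np.linalg.lstsq(A,P[:,2],rcond=None)[0]
    print(s[i],P.mean(0),'tilt',f[:2],cv2.minAreaRect(P[:,:2].astype(np.float32)))
print('L1 top',np.nanmean(W[220:232,268:282,2]))
q=p[80:280,130:490,::-1];cv2.imwrite('pics/t2c.png',cv2.resize(q,None,fx=2.2,fy=2.2,interpolation=cv2.INTER_CUBIC))
snap('scene','s3')
E
```

```text
clock: 14.75
position: [0.557, 0.0115, 0.1999]
ee_rot: [0.461, 0.539, -0.535, -0.458]
ft_force: [-0.1, 1.1, -0.9]
grip_width: 0.798
clock: 15.5
position: [0.5267, 0.2069, 0.1995]
ee_rot: [0.462, 0.538, -0.535, -0.459]
ft_force: [-0.8, 0.1, -0.6]
grip_width: 0.8
[323 200  23  35 615] [0.55406771 0.01193473 0.05501603] tilt [-0.00632476  0.0075862 ] ((0.5545199513435364, 0.01210075058043003), (0.08960971236228943, 0.04998977482318878), 9.364163398742676)
L1 top 0.2021543529017559
```

View pics/t2c.png

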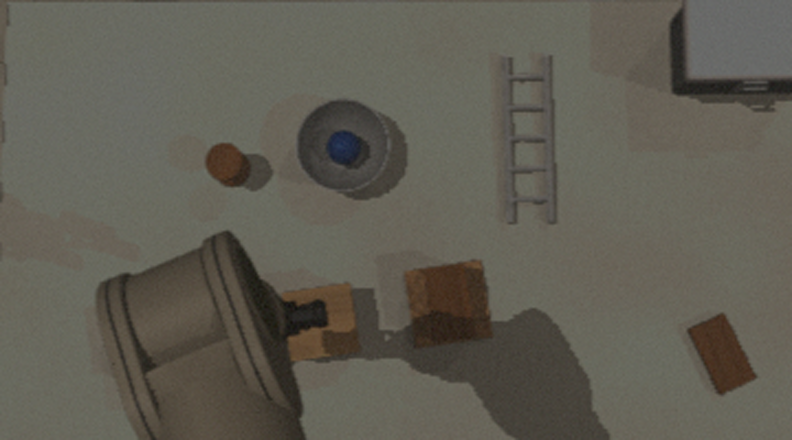

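View pics/s3.png

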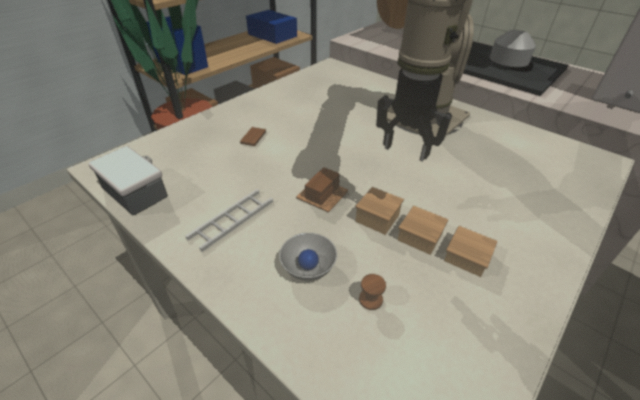

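The stack is at (323,185) in the scene view, flat on the pad. The ladder, bowl with ball, spool and thin slab have not moved, and the gripper is empty and well clear.

```bash
python3 -c "
from workcell import manip
print(manip.hand_in())"
```

```text
the job is handed in; nothing more can be done
None
```

The stack is on the cork pad and the job is handed in, at about 15.6 s on the robot's clock. The nearest landing is the 54 mm one, so I used the 26 mm slab with the 20 mm slab on top of it (8 + 26 + 20 = 54 mm).

My last checks, from the top camera's depth and both pictures:

- **Height:** the stack top reads 55.0 mm. The landing read 54.9 mm on the same camera before the move, so the two are level within the noise. My repeat reading of the landing at the end failed because the arm was in the view (it gave 202 mm), so the comparison uses the earlier one.
- **Centring:** the top slab is about 1 mm off the pad's centre, and the bottom slab was within 1 mm when I measured it after placing. Both are turned to line up with the pad to about 0.5°.
- **Flatness:** the fitted tilt of the top was under 0.6°, which is within the depth noise.
- **Everything else:** the 12 mm slab is still lying on the shelf clear of the pad. The ladder, the bowl with its ball and the spool look unmoved. The gripper is empty and well clear of the stack, 0.2 m up.

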